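# Lock the orbital shaker with its long transport pin

### The job

The laboratory shaker is about to be moved: take the long locking pin from the white rack, and put it upright through the large hole in the shaker's platform so that it drops into the hidden hole in the housing below and its flange rests flat on the platform. Keep hold of the pin while its shank goes in rather than dropping it from above, then let go. Leave the short pin in the rack.

Things in the scene. Friction and masses are not known exactly. Their poses are not given: they have to be found in the camera images.
- long_pin_knob (a point): Centre of the knob of the long pin, which stands in the rack. Shank 14 mm across, 62 long, tapered tip; steel flange 50 across, 6 thick; on it a black upright cylindrical knob 26 across, 46 tall. The point is 23 mm below the pin's top, 23 above the flange's upper face, 29 above its underside, 91 above the tip. z up along the pin. 0.16 kg. Stands 30 mm higher than the short pin.
- short_pin_knob (a point): Centre of the knob of the short pin, in another socket of the same rack: same flange and knob as the long pin (point 29 mm above the flange's underside), but a shank of only 32 mm, so its flange sits just above the rack. It stays in the rack.
- rack: White plastic rack, fixed, 220 mm (x, along its row) by 70 (y) by 40 high; origin at the centre of its underside. Three sockets at x = -70, 0, +70 mm, 15.5 across, 30 deep, hold the long pin, the short pin and a white ceramic pestle (115 mm, no flange) in any order. Grip across the row (fingers closing along the rack's y); raise a pin 30 mm to free it.
- platform_hole (a point): Centre of the 28 mm hole in the shaker's steel platform (8 mm thick, 280 x 240), at its upper face, 83 mm above the bench. z up, x to the back. 15 mm under the plate, right below, a hidden hole 30 across, 45 deep in the housing. 65 mm from the front edge, midway along it. Two flasks 64 wide, 105 tall stand on the platform 155 mm in +x, 75 in +y and -y from it. Small dark dots are screws.
There are look-alikes about, which are no part of the job. Leave any yellow look-alike of the rack alone.

How it is judged:
By the outcome, as a careful person would: the job done as asked, in the order asked, and still so for the second after the job is handed in, with the robot touching nothing.
It also fails if it takes over 42 s, if anything falls off the work surface, if the arm or the gripper's body presses on something with over 40 N, if the wrist force passes 120 N, or if a joint passes its speed limit or range.

### The arm

A 6-joint arm with a two-finger parallel gripper is mounted at the origin on the work surface. World frame = base frame: x ahead of the robot, y to its left, z up, the work surface at z = 0. Lengths are in m, angles in degrees, forces in N, time in s.
With the tool pointing down it reaches from about 0.3 to 0.75 m from the base axis. Payload 8.5 kg.
Tool frame: the origin (TCP) lies on the centre line of the jaws, within the pads' length; the fingertips stand 22 mm ahead of it and the grasp point (between the pads) lies 3 mm ahead of it (env.tip_reach is the distance from the TCP to the fingertips, in m); y points along the fingers, z is the direction in which the jaws open and shut, and the axes are right-handed (so a half turn about y gives the same grasp; the last joint's range is limited). The gripper opens to 85 mm and grips with 20 to 120 N. Pads are 22 mm wide; open, the fingers measure 114 mm over their backs; the gripper's body (76 mm by 85 mm) begins 54 mm behind the grasp point. The pads swing forward as they close: fully open they stand 13 mm farther back than shut.
Start: joints at [-12.336, 21.807, 74.336, -0, 83.858, -12.336], TCP at [0.55, 0, 0.253] pointing down, gripper open.
Joint ranges: [-178.18, 178.18], [-50.72, 133.34], [12.68, 142.11], [-81.47, 261.47], [9.98, 163.14], [-165.26, 165.26]. Speed limits (degrees/s): [136.94, 136.94, 180, 180, 180, 180].

### API

Orientations are given as a 3x3 rotation matrix whose columns are the frame's x, y, z axes.
In Python, from rig import env, get_image gives the robot as it stands. The module is installed in compiled form; this text tells all that it offers.
- The arm moves only by the tool carry_out, never from a script. Its argument "targets" is a list that holds one entry, the list of rows, each a list of 7 numbers: the closure, from 0 (fully open) to 1 (shut), then the shift along the world's x, y, z in mm, then the turn, a rotation vector about the world's x, y, z in degrees. In form: [[[claw, dx, dy, dz, ax, ay, az], ...]]. A call has 1 to 20 rows; each row is the pose to reach, as a shift and turn from the pose commanded when the call began; what a row does not reach only later rows make up. A row lasts 1/12 s, in which the tool goes at most 41.7 mm and 7.16 degrees, less where a joint would pass 70% of its speed; a pose out of reach is approached as far as the arm can. A call with a gripper value outside its range is refused whole. The fingers move at their own pace and stop on an object; "squeeze" is the grip in N (left out, the last holds). Time passes only in rows, so rows that repeat a pose let the fingers close. It gives the time, the measured TCP pose, the force and the opening at its end, in the units of the state.
- env.observe(): the state, without advancing time (a new reading comes with each control period).
- get_image(name): name is "scene" or "side" or "wrist"; returns a dict with "img" (420x560x3 uint8, red, green, blue), "fx", "fy", "cx", "cy" (pixels), "rvec" (rotation vector, rad) and "tvec" (3), from world to camera coordinates, as OpenCV has them. Camera axes: x right, y down, z forward; pixel columns grow to the right and rows downward; lengths in m; the calibration is good to about 2 mm. The wrist camera is an equidistant fisheye: a pixel r from the principal point sees the ray r / f radians off the axis. A picture is of the moment at which its call begins. There is no depth.
- env.close_job(): hands the job in, once; it reports no verdict.
The state is a dict: "time_s": time; "q": joint angles; "qvel": joint speeds; "joint_efforts": joint torques, N m; "position": TCP position; "tool_rot": TCP orientation; "ft_force": force on the tool from outside, world axes, zero at the start; "wrist_torque": the same for the moment, N m; "grip_width": finger opening in m.
Only numpy, scipy, OpenCV 4.12 (cv2) and the standard library are available. Lean on these libraries where they do the work, as an engineer would, in place of code of your own. Each camera call takes 0.05 s, during which the arm holds its last target.

## Working session

There is one attempt and no reset: what is moved stays moved. The work goes in short steps, Python scripts to look and compute and a tool call to move; the robot and the scene stay as the last step left them, time stands still between calls to the robot, and variables do not carry over. Pictures are saved under pics/ and viewed, and the job is handed in when it is done.

Besides the shell and the picture viewer there is one more tool, called after ">>>" as name(argument=value, ...), one argument or row to a line, values as JSON. carry_out: Moves the arm, as the interface text tells. Its arguments: {"type":"object","properties":{"targets":{"type":"array"},"squeeze":{"type":"number"}},"required":["targets"]}

```bash
mkdir -p pics
cat > h.py <<'E'
import numpy as np, cv2
from rig import env, get_image
def snap(n,f):
    d=get_image(n); cv2.imwrite(f'pics/{f}.png',d['img'][:,:,::-1])
    np.save(f'pics/{f}.npy',d,allow_pickle=True); return d
def load(f): return np.load(f'pics/{f}.npy',allow_pickle=True).item()
def ray(d,u,v,fish=False):
    R=cv2.Rodrigues(np.array(d['rvec'],float))[0]; t=np.array(d['tvec'],float).ravel()
    x=(u-d['cx'])/d['fx']; y=(v-d['cy'])/d['fy']
    if fish:
        r=np.hypot(x,y); s=np.sinc(r/np.pi); c=np.array([x*s,y*s,np.cos(r)])
    else: c=np.array([x,y,1.])
    w=R.T@c; return -R.T@t, w/np.linalg.norm(w)
def onz(d,u,v,z,fish=False):
    o,w=ray(d,u,v,fish); return o+w*(z-o[2])/w[2]
def proj(d,p,fish=False):
    R=cv2.Rodrigues(np.array(d['rvec'],float))[0]; c=R@np.array(p,float)+np.array(d['tvec'],float).ravel()
    if fish:
        h=np.hypot(c[0],c[1]); th=np.arctan2(h,c[2]); k=th/max(h,1e-9); return d['cx']+d['fx']*c[0]*k,d['cy']+d['fy']*c[1]*k
    return d['cx']+d['fx']*c[0]/c[2],d['cy']+d['fy']*c[1]/c[2]
def tri(a,b):
    (o1,w1),(o2,w2)=a,b
    s=np.linalg.lstsq(np.c_[w1,-w2],o2-o1,rcond=None)[0]
    p,q=o1+s[0]*w1,o2+s[1]*w2; return (p+q)/2,np.linalg.norm(p-q)
E
python3 - <<'E'
from h import *
for n in ['scene','side','wrist']:
    d=snap(n,n+'0'); print(n,d['fx'],d['cx'],d['cy'],ray(d,d['cx'],d['cy']))
print(env.observe())
E
```

```text
scene 453.0951250569506 285.2400626695803 206.65335261495622 (array([0.94186106, 1.03771537, 0.70303872]), array([-0.4337422 , -0.73745872, -0.51770875]))
side 431.86857693657856 286.8648250896957 210.98270480277156 (array([-0.07945351,  0.7713166 ,  0.67608951]), array([ 0.52897459, -0.60537936, -0.59472827]))
wrist 325.19226210127806 278.88888490178743 209.2696672016657 (array([0.55017909, 0.06938396, 0.37342661]), array([-0.00226715, -0.27585489, -0.96119662]))
{'time_s': 0.15, 'q': array([-1.23355083e+01,  2.18313123e+01,  7.43705374e+01, -8.70025497e-04,
        8.38565180e+01, -1.23356421e+01]), 'qvel': array([ 0.11742559, -0.06926267, -0.22155521,  0.02509064, -0.01273389,
        0.02792733]), 'joint_efforts': array([ 1.94521621e-03, -4.48624384e+01, -2.31344014e+01, -1.86937300e-04,
        3.77541786e-03, -1.65174959e-05]), 'position': array([5.49815259e-01, 3.70458550e-05, 2.52886157e-01]), 'tool_rot': array([[ 3.86589268e-06, -9.98414326e-04,  9.99999502e-01],
       [-9.99999979e-01,  2.02883392e-04,  4.06845631e-06],
       [-2.02887353e-04, -9.99999481e-01, -9.98413521e-04]]), 'ft_force': array([ 0.0586285 , -0.53390926, -0.15676624]), 'wrist_torque': array([-0.0350477 ,  0.00448002, -0.05792163]), 'grip_width': 0.08533289195369859}
```

View pics/scene0.png

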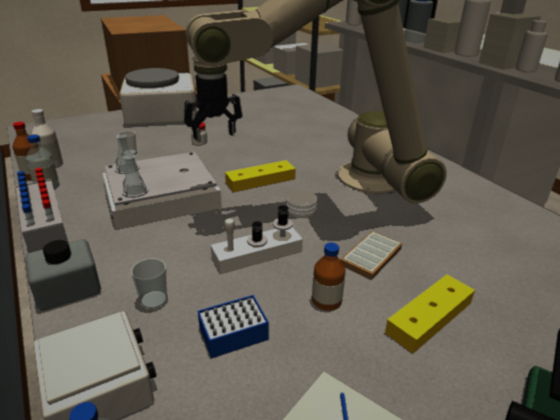

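View pics/side0.png

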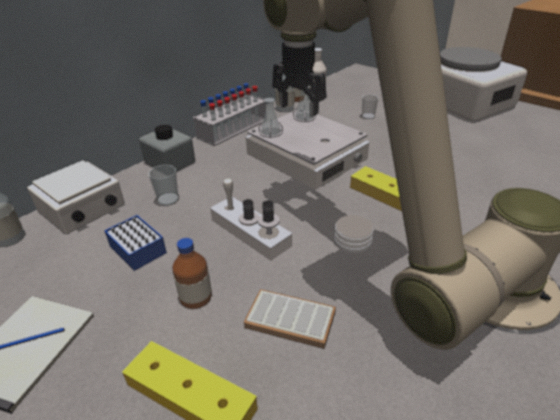

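View pics/wrist0.png

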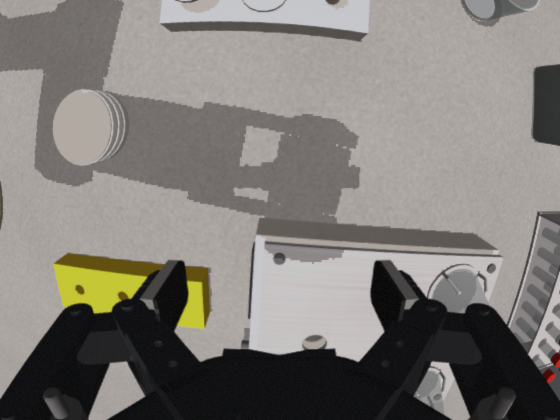

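Run:
```python
from h import *
a=load('scene0')['img'][190:280,200:320,::-1]; b=load('side0')['img'][160:265,195:305,::-1]
a=cv2.resize(a,(480,360),interpolation=2);b=cv2.resize(b,(377,360),interpolation=2)
w=load('wrist0')['img'][230:370,230:510,::-1]
cv2.imwrite('pics/c0.png',np.hstack([cv2.resize(a,(420,315)),cv2.resize(b,(330,315))]))
c=load('scene0')['img'][125:225,95:225,::-1];s=load('side0')['img'][85:190,240:375,::-1]
cv2.imwrite('pics/c1.png',np.vstack([np.hstack([cv2.resize(c,(400,300),interpolation=2),cv2.resize(s,(390,300),interpolation=2)]),cv2.resize(w,(790,300),interpolation=2)]))
```

```text
(no output)
```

View pics/c0.png

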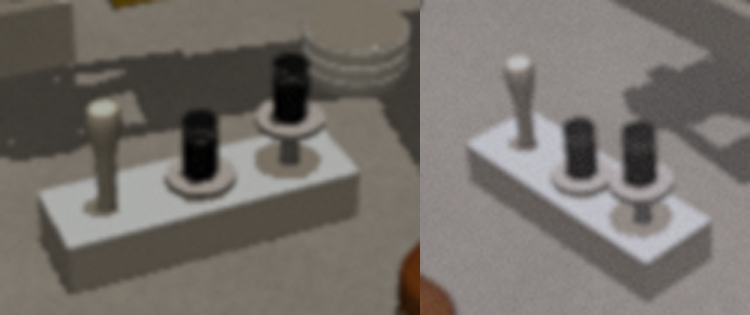

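View pics/c1.png

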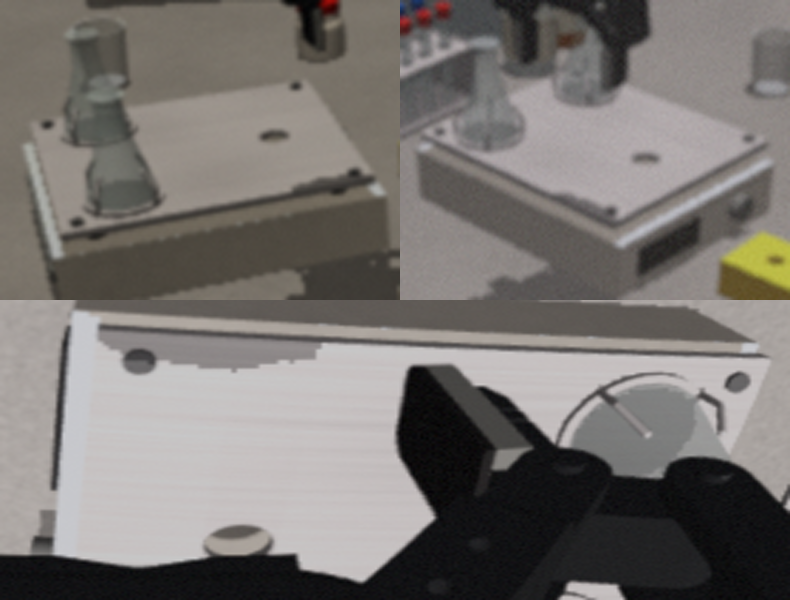

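The white rack's pins: scene (283,215) / side (268,211) stands high with shank visible under its flange → long pin; scene (257,231) / side (248,210) has its flange on the rack → short pin; the pestle is at scene (230,235). Yellow racks are the decoys. The platform hole is at scene (184,170), side (325,140), wrist (315,342). The crops confirm this, so I measure next.

Run:
```python
from h import *
S,D,W=load('scene0'),load('side0'),load('wrist0')
def blobs(d,box,thr,dark=True):
    x0,y0,x1,y1=box; g=d['img'][y0:y1,x0:x1].max(2)
    m=(g<thr).astype(np.uint8)
    n,l,s,c=cv2.connectedComponentsWithStats(m)
    return [(c[i]+[x0,y0],s[i]) for i in range(1,n) if s[i][4]>15]
B={}
for n,d,box in (('scene',S,(240,198,300,250)),('side',D,(235,190,285,235))):
    print(n,d['img'][box[1]:box[3],box[0]:box[2]].max(2).min()); B[n]=blobs(d,box,55)
    for c,s in B[n]: print(c.round(1),s+np.array([box[0],box[1],0,0,0]))
for a,_ in B['scene']:
    for b,_ in B['side']:
        p,e=tri(ray(S,*a),ray(D,*b)); print(a.round(1),b.round(1),p.round(4),e.round(4))
# hole
p,e=tri(ray(S,95+274/400*130,125+136/3),ray(D,240+(646-400)/390*135,85+158/300*105)); print('hole tri',p,e)
print(onz(S,95+274/400*130,125+136/3,.083),onz(D,240+246/390*135,85+158/300*105,.083),onz(W,230+238/790*280,230+(540-300)/300*140,.083,True))
# rack from top corners scene at z=.04
for u,v in [(42,195),(75,249),(358,172),]: print('rack',onz(S,200+u/3.5,190+v/3.5,.04))
for u,v in [(466-420,147),(650-420,264),(712-420,222)]: print('rack side',onz(D,195+u/3,160+v/3,.04))
```

```text
scene 1
[282.3 214.3] [277 205  12  20 201]
[256.6 230.6] [251 221  11  21 194]
side 33
[248.2 209.8] [244 201   9  18 122]
[267.5 204.4] [264 201   8   8  46]
[268.  214.9] [264 209   9  12  97]
[282.3 214.3] [248.2 209.8] [0.4839 0.2516 0.1249] 0.0121
[282.3 214.3] [267.5 204.4] [0.4676 0.213  0.1113] 0.0116
[282.3 214.3] [268.  214.9] [0.4622 0.2134 0.0981] 0.0106
[256.6 230.6] [248.2 209.8] [0.5333 0.2083 0.0722] 0.0037
[256.6 230.6] [267.5 204.4] [0.5176 0.1646 0.0554] 0.0226
[256.6 230.6] [268.  214.9] [0.5122 0.1644 0.0402] 0.0016
hole tri [ 0.58790053 -0.17084617  0.08321266] 1.2128225305510397e-06
[ 0.58777885 -0.17126214  0.083     ] [ 0.58813925 -0.17118298  0.083     ] [ 0.58928065 -0.16993614  0.083     ]
rack [0.63799177 0.17045867 0.04      ]
rack [0.64149176 0.23793282 0.04      ]
rack [0.426891   0.25121097 0.04      ]
rack side [0.64038441 0.23858207 0.04      ]
rack side [0.42281006 0.25037409 0.04      ]
rack side [0.41853921 0.18386546 0.04      ]
```

Run:
```python
from h import *
S,D,W=load('scene0'),load('side0'),load('wrist0')
print(onz(S,282.8,214.8,.101),onz(D,268,211,.101), tri(ray(S,282.8,214.8),ray(D,268,211)))
print(onz(S,256.6,231,.071),onz(D,248.2,210,.071))
# platform edges in wrist for yaw: and rack top in scene
print(onz(S,200+358/3.5,190+172/3.5,.04), onz(S,200+75/3.5,190+249/3.5,.04))
print('plat screws', [onz(S,95+u/400*130,125+v/3,.083).round(4) for u,v in [(76,222),(355,174),(296,86),(47,125)]],[onz(D,240+u/390*135,85+v/300*105,.083).round(4) for u,v in [(213,212),(348,138),(40,133)]])
```

```text
[0.4622955  0.21134345 0.101     ] [0.4648107  0.21269613 0.101     ] (array([0.46360318, 0.21381577, 0.1025005 ]), np.float64(0.0004925272170769461))
[0.53253737 0.20526345 0.071     ] [0.53232063 0.21028584 0.071     ]
[0.426891   0.25121097 0.04      ] [0.64149176 0.23793282 0.04      ]
plat screws [array([ 0.7955, -0.0864,  0.083 ]), array([ 0.5478, -0.0595,  0.083 ]), array([ 0.5279, -0.2756,  0.083 ]), array([ 0.777 , -0.2969,  0.083 ])] [array([ 0.5461, -0.0613,  0.083 ]), array([ 0.5319, -0.2747,  0.083 ]), array([ 0.794 , -0.0813,  0.083 ])]
```

>>> carry_out(
  targets=[
    [[0,-20,60,0,0,0,20],[0,-40,100,0,0,0,40],[0,-60,150,0,0,0,60],[0,-87,213,0,0,0,86],[0,-87,213,0,0,0,86],[0,-87,213,0,0,0,86],[0,-87,213,0,0,0,86],[0,-87,213,0,0,0,86],[0,-87,213,0,0,0,86],[0,-87,213,0,0,0,86],[0,-87,213,0,0,0,86],[0,-87,213,0,0,0,86],[0,-87,213,0,0,0,86],[0,-87,213,0,0,0,86],[0,-87,213,0,0,0,86],[0,-87,213,0,0,0,86]],
  ],
  squeeze=60,
)

```text
time_s: 1.48
position: [0.463, 0.213, 0.2533]
tool_rot: [[0.997, -0.0, 0.072], [-0.072, -0.0, 0.997], [-0.0, -1.0, -0.0]]
ft_force: [0.0, 0.6, -0.2]
grip_width: 0.085
```

Run:
```python
from h import *
snap('wrist','wrist1');o=env.observe();print(o['position'],o['tool_rot'].round(4),o['q'].round(1))
W=load('wrist1'); print(proj(W,[.463,.213,.101],True))
```

```text
[0.46295574 0.21298688 0.25327735] [[ 9.974e-01 -1.000e-04  7.170e-02]
 [-7.170e-02 -1.000e-04  9.974e-01]
 [-1.000e-04 -1.000e+00 -1.000e-04]] [ 11.4  17.8  80.6  -0.   81.7 -74.5]
(np.float64(279.84633516299846), np.float64(199.93961815879103))
```

View pics/wrist1.png

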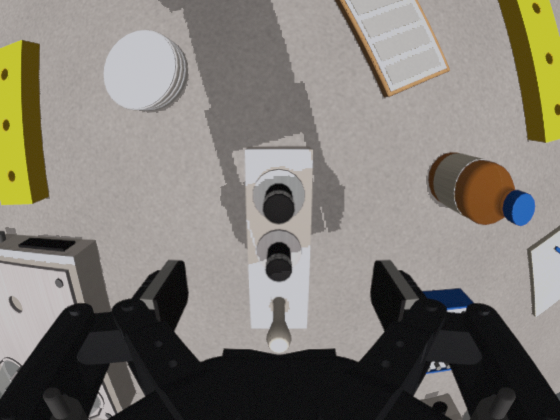

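The wrist view shows the rack squared to the jaws, with the long pin at about (279,205), the short one at (279,262) and the pestle below them. I'll refine the long pin's position.

Run:
```python
from h import *
W=load('wrist1')
im=W['img'][140:360,200:360,::-1]; cv2.imwrite('pics/c2.png',cv2.resize(im,(435,598),interpolation=2))
g=W['img'].max(2)
m=np.zeros_like(g); m[175:230,255:305]=(g[175:230,255:305]<70)
n,l,s,c=cv2.connectedComponentsWithStats(m); print(s[1:],c[1:])
for z in(.124,.055+.023,.101): print(z,proj(W,[.463,.213,z],True))
# rack top edges left/right
for v in (160,170,310,320):
    r=W['img'][v,225:330].astype(int); e=np.abs(np.diff(r.sum(1))); print(v,225+np.argsort(e)[-4:])
for v,(a,b) in {160:(246,312),315:(250.5,307)}.items():
    print(onz(W,a,v,.04,True),onz(W,b,v,.04,True))
```

```text
[[263 184  31  39 908]] [[278.35352423 204.09471366]]
0.124 (np.float64(279.9375637834917), np.float64(207.09085923439775))
0.078 (np.float64(279.7682016315939), np.float64(193.83640245456544))
0.101 (np.float64(279.84633516299846), np.float64(199.93961815879103))
160 [323 324 233 312]
170 [288 311 312 236]
310 [283 273 272 284]
320 [271 283 272 284]
[0.43336819 0.18026356 0.04      ] [0.43841999 0.24836838 0.04      ]
[0.62108172 0.16545807 0.04      ] [0.62622858 0.2347448  0.04      ]
```

View pics/c2.png

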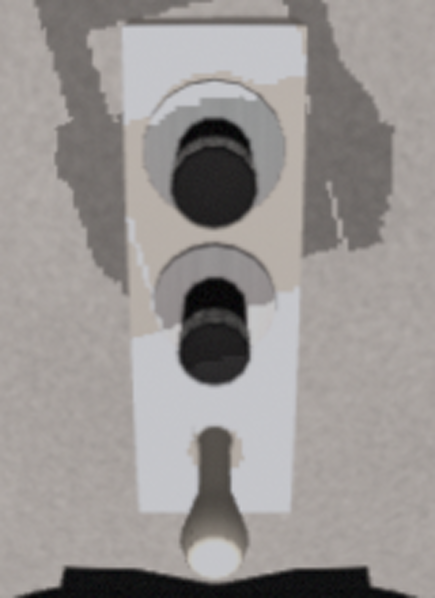

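Run:
```python
from h import *
W=load('wrist1');k=160/435
print(onz(W,200+214*k,140+187*k,.124,True),onz(W,200+213.5*k,140+149*k,.078,True),tri(ray(W,200+214*k,140+187*k,True),ray(load('scene0'),282.8,206)))
```

```text
[0.46432674 0.21192127 0.124     ] [0.46384248 0.21177565 0.078     ] (array([0.46332423, 0.21203786, 0.12730299]), np.float64(0.00015167711107790812))
```

>>> carry_out(
  targets=[
    [[0,1,-1,-40,0,0,0],[0,1,-1,-80,0,0,0],[0,1,-1,-115,0,0,0],[0,1,-1,-130,0,0,0],[0,1,-1,-140,0,0,0],[0,1,-1,-146,0,0,0],[0,1,-1,-146,0,0,0],[0,1,-1,-146,0,0,0]],
  ],
)

```text
time_s: 2.2
position: [0.4643, 0.212, 0.1077]
tool_rot: [[0.998, 0.001, 0.07], [-0.07, 0.0, 0.998], [0.001, -1.0, 0.0]]
ft_force: [-0.1, 0.4, 0.7]
grip_width: 0.0853
```

Run:
```python
from h import *
a=snap('side','side2')['img'][130:270,180:320,::-1];b=snap('wrist','wrist2')['img'][150:420,100:460,::-1]
cv2.imwrite('pics/c3.png',np.hstack([cv2.resize(a,(350,350)),cv2.resize(b,(450,350))]))
```

```text
(no output)
```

View pics/c3.png

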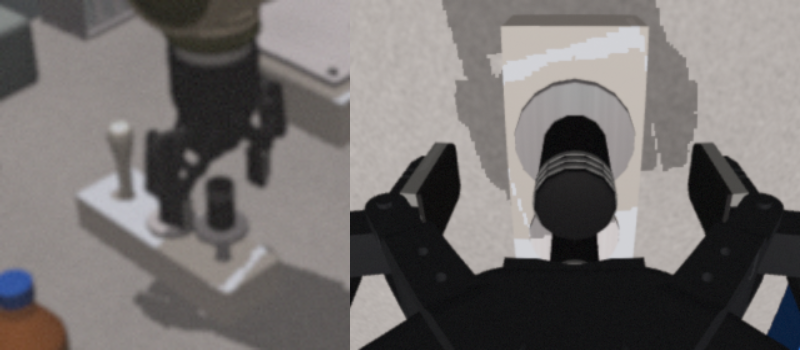

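Run:
```python
from h import *
W=load('wrist2');D=load('side2')
f=lambda p:((p[0]-100)*1.25+350,(p[1]-150)*350/270)
g=lambda p:((p[0]-180)*2.5,(p[1]-130)*2.5)
for p in ([.464,.212,.124],[.467,.255,.095],[.461,.169,.095]): print(f(proj(W,p,True)),g(proj(D,p)))
```

```text
(np.float64(576.0565295548961), np.float64(205.96637210476078)) (np.float64(220.10237938748915), np.float64(181.56943295808225))
(np.float64(689.4304713990219), np.float64(158.38508951056417)) (np.float64(185.89719825338358), np.float64(229.3026908534199))
(np.float64(461.4312854152927), np.float64(159.0694130084846)) (np.float64(255.29726575470036), np.float64(187.43097340500776))
```

The jaws straddle the long knob: its top is at crop (575,205), and (576,206) was predicted. Closing.

>>> carry_out(
  targets=[
    [[1,0,0,0,0,0,0],[1,0,0,0,0,0,0],[1,0,0,0,0,0,0],[1,0,0,0,0,0,0],[1,0,0,0,0,0,0],[1,0,0,0,0,0,0],[1,0,0,0,0,0,0],[1,0,0,0,0,0,0],[1,0,0,0,0,0,0],[1,0,0,0,0,0,0]],
  ],
  squeeze=70,
)

```text
time_s: 3.13
position: [0.4641, 0.2121, 0.1076]
tool_rot: [[0.998, 0.001, 0.07], [-0.07, 0.0, 0.998], [0.001, -1.0, 0.0]]
ft_force: [0.2, 0.5, 5.6]
grip_width: 0.0245
```

>>> carry_out(
  targets=[
    [[1,0,0,5,0,0,0],[1,0,0,15,0,0,0],[1,0,0,25,0,0,0],[1,0,0,40,0,0,0],[1,0,0,60,0,0,0],[1,0,0,90,0,0,0],[1,0,0,120,0,0,0],[1,0,0,125,0,0,0],[1,0,0,125,0,0,0]],
  ],
)

```text
time_s: 3.88
position: [0.4644, 0.2121, 0.2338]
tool_rot: [[0.998, 0.003, 0.07], [-0.07, 0.001, 0.998], [0.003, -1.0, 0.001]]
ft_force: [-0.4, 0.1, -1.2]
grip_width: 0.0246
```

Run:
```python
from h import *
a=snap('side','side3')['img'][60:270,170:380,::-1];b=snap('scene','scene3')['img'][100:310,180:390,::-1]
cv2.imwrite('pics/c4.png',np.hstack([cv2.resize(a,(400,400),interpolation=2),cv2.resize(b,(400,400),interpolation=2)]))
```

```text
(no output)
```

View pics/c4.png

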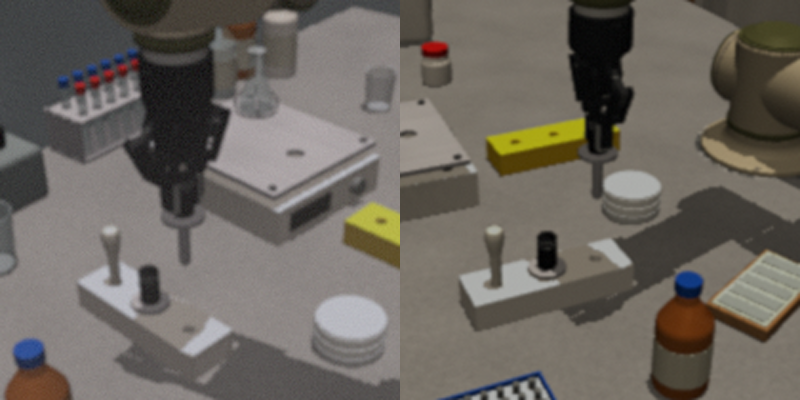

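The pin is held upright with its tip clear (side crop (184,262), scene crop (597,196)). The short pin is still in the rack. Next I measure the hole and the pin's offset from the TCP.

Run:
```python
from h import *
S,D=load('scene3'),load('side3');k=210/400
sf=(170+184.5*k,60+262*k); sc=(180+(597.5-400)*k,100+195*k)
print('tip',tri(ray(S,*sc),ray(D,*sf)), proj(S,[.4644,.2121,.137]),sc,proj(D,[.4644,.2121,.137]),sf)
# flange
print('flange',tri(ray(S,180+(598-400)*k,100+154*k),ray(D,170+183*k,60+215*k)))
for d,nm,(x0,y0,x1,y1) in ((load('scene0'),'scene',(172,160,196,180)),(load('side0'),'side',(312,130,338,150)),(D,'side3',(312,130,338,150))):
    g=d['img'][y0:y1,x0:x1].astype(int).mean(2); bg=np.median(g)
    m=(g<bg-25).astype(np.uint8); n,l,s,c=cv2.connectedComponentsWithStats(m); i=1+s[1:,4].argmax()
    q=c[i]+[x0,y0]; b=s[i]; q2=(x0+b[0]+(b[2]-1)/2,y0+b[1]+(b[3]-1)/2); print(nm,bg,b,q,onz(d,*q,.083),onz(d,*q2,.083))
```

```text
tip (array([0.46321313, 0.2157599 , 0.13978014]), np.float64(0.0004012238689611776)) (np.float64(282.4727264536345), np.float64(202.71684958861164)) (283.6875, 202.375) (np.float64(267.6238485605343), np.float64(197.74745903993673)) (266.8625, 197.55)
flange (array([0.46366319, 0.2143453 , 0.20013545]), np.float64(0.003365582070618245))
scene 146.66666666666666 [ 7  8 10  4 33] [183.57575758 169.6969697 ] [ 0.58763727 -0.17600445  0.083     ] [ 0.58740413 -0.17737964  0.083     ]
side 171.33333333333334 [ 8  8 10  4 35] [324.42857143 139.71428571] [ 0.59203632 -0.17286256  0.083     ] [ 0.59268819 -0.17410052  0.083     ]
side3 166.66666666666666 [ 8  8 10  4 31] [324.64516129 139.77419355] [ 0.59130801 -0.1729529   0.083     ] [ 0.59268819 -0.17410052  0.083     ]
```

>>> carry_out(
  targets=[
    [[1,5,-10,10,0,0,0],[1,17,-36,20,0,0,0],[1,33,-72,20,0,0,0],[1,49,-108,20,0,0,0],[1,65,-144,20,0,0,0],[1,81,-180,20,0,0,0],[1,97,-216,20,0,0,0],[1,113,-252,20,0,0,0],[1,129,-288,20,0,0,0],[1,145,-324,20,0,0,0],[1,157,-354,20,0,0,0],[1,166,-374,20,0,0,0],[1,170,-383,20,0,0,0],[1,170,-383,20,0,0,0],[1,170,-383,20,0,0,0],[1,170,-383,20,0,0,0]],
  ],
)

```text
time_s: 5.32
position: [0.6336, -0.1694, 0.2519]
tool_rot: [[0.998, -0.001, 0.068], [-0.068, 0.001, 0.998], [-0.001, -1.0, 0.001]]
ft_force: [0.2, -0.2, -1.3]
grip_width: 0.0244
```

Run:
```python
from h import *
snap('wrist','wrist4'); o=env.observe(); print(o['position'],o['q'])
W=load('wrist4'); print(proj(W,[.588,-.171,.083],True),proj(W,[*o['position'][:2],.157],True))
```

```text
[ 0.6336636  -0.16936744  0.25229892] [-2.52886171e+01  3.29212145e+01  5.54768382e+01  1.23588259e-02
  9.16409228e+01 -1.11381093e+02]
(np.float64(274.2974618971106), np.float64(146.00650219702644)) (np.float64(280.0858074085578), np.float64(220.50741542869744))
```

View pics/wrist4.png

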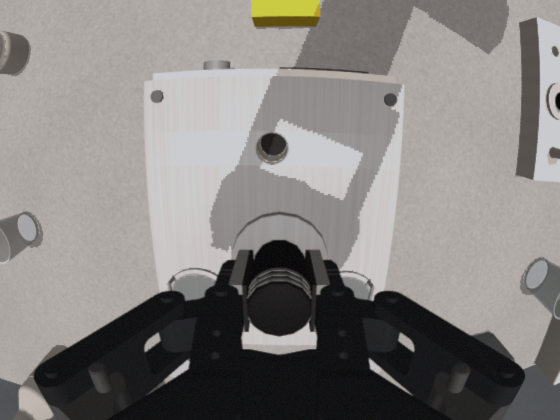

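Run:
```python
from h import *
W=load('wrist4'); a=W['img'][125:170,250:295,::-1]
b=W['img'][190:350,200:360,::-1]
cv2.imwrite('pics/c5.png',np.hstack([cv2.resize(a,(360,360),interpolation=2),cv2.resize(b,(360,360),interpolation=2)]))
```

```text
(no output)
```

View pics/c5.png

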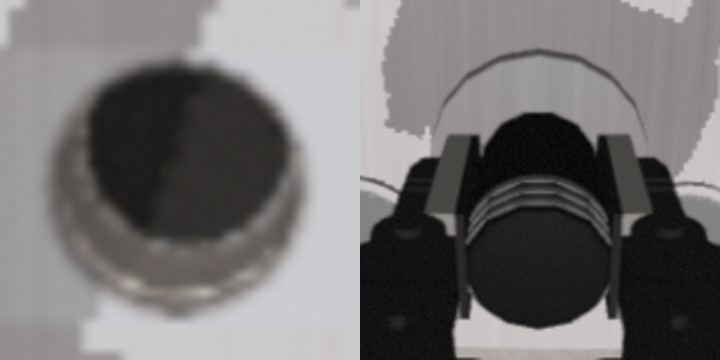

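Run:
```python
from h import *
W=load('wrist4'); print('hole',onz(W,271.7,147.7,.083,True)); p=env.observe()['position'];print(p)
z=p[2]-.006-.023 ; 
for zz in(z,z+.046): print(proj(W,[p[0],p[1],zz],True))
print('flange far edge',onz(W,279.5,190+52/2.25-.5,z,True),'knobtop',onz(W,279.5,307,z+.046,True),z)
```

```text
hole [ 0.58934841 -0.17341317  0.083     ]
[ 0.6336636  -0.16936744  0.25229892]
(np.float64(280.6885665331399), np.float64(260.8799213267201))
(np.float64(281.4345744422924), np.float64(311.87086832102193))
flange far edge [ 0.60825186 -0.16819905  0.22329892] knobtop [ 0.63138504 -0.16994068  0.26929892] 0.22329892265110543
```

>>> carry_out(
  targets=[
    [[1,-20,-2,0,0,0,0],[1,-40,-4,0,0,0,0],[1,-44,-4,-15,0,0,0],[1,-44,-4,-35,0,0,0],[1,-44,-4,-50,0,0,0],[1,-44,-4,-57,0,0,0],[1,-44,-4,-57,0,0,0],[1,-44,-4,-57,0,0,0],[1,-44,-4,-57,0,0,0]],
  ],
)

```text
time_s: 6.12
position: [0.5904, -0.1748, 0.1965]
tool_rot: [[0.998, 0.002, 0.069], [-0.069, -0.001, 0.998], [0.002, -1.0, -0.001]]
ft_force: [0.8, 0.6, -1.0]
grip_width: 0.0247
```

Run:
```python
from h import *
a=snap('side','side5')['img'][75:195,250:390,::-1];b=snap('scene','scene5')['img'][110:230,95:235,::-1]
cv2.imwrite('pics/c6.png',np.hstack([cv2.resize(a,(400,343),interpolation=2),cv2.resize(b,(400,343),interpolation=2)]))
```

```text
(no output)
```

View pics/c6.png

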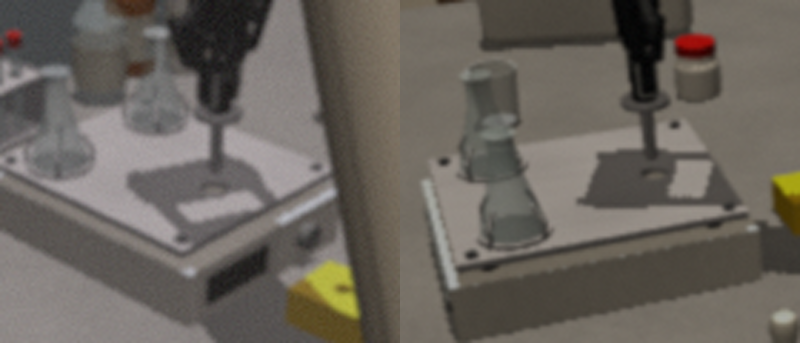

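Run:
```python
from h import *
p=env.observe()['position'];print(p)
D,S=load('side5'),load('scene5');k=.35
f=lambda q:((q[0]-250)/k,(q[1]-75)/k); g=lambda q:((q[0]-95)/k+400,(q[1]-110)/k)
for P in ([p[0],p[1],p[2]-.0975],[p[0],p[1],.083],[.589,-.173,.083]): print(f(proj(D,P)),g(proj(S,P)))
print(tri(ray(D,250+217*k,75+168*k),ray(S,95+251*k,110+158*k)),tri(ray(D,250+213*k,75+187*k),ray(S,95+256*k,110+172.5*k)))
```

```text
[ 0.59033561 -0.1749805   0.19637465]
(np.float64(215.75466073154857), np.float64(170.7255848889295)) (np.float64(649.4779267644444), np.float64(157.91331756648236))
(np.float64(215.19300778459038), np.float64(184.6330610583836)) (np.float64(650.9279817100279), np.float64(171.47440966013684))
(np.float64(215.09771763840945), np.float64(185.69567881448216)) (np.float64(652.767500837067), np.float64(171.96210513479767))
(array([ 0.58918917, -0.17478773,  0.10046859]), np.float64(0.003521473488619798)) (array([ 0.58733066, -0.16703789,  0.08453868]), np.float64(0.0001887856151389174))
```

>>> carry_out(
  targets=[
    [[1,-2,3,0,0,0,0],[1,-2,3,-6,0,0,0],[1,-2,3,-12,0,0,0],[1,-2,3,-18,0,0,0],[1,-2,3,-24,0,0,0],[1,-2,3,-28,0,0,0],[1,-2,3,-28,0,0,0],[1,-2,3,-28,0,0,0]],
  ],
)

```text
time_s: 6.88
position: [0.588, -0.172, 0.167]
tool_rot: [[0.998, -0.0, 0.07], [-0.07, 0.0, 0.998], [-0.0, -1.0, 0.0]]
ft_force: [0.6, -0.2, -1.1]
grip_width: 0.0244
```

Run:
```python
from h import *
a=snap('side','side6')['img'][75:195,250:390,::-1];b=snap('scene','scene6')['img'][110:230,95:235,::-1]
cv2.imwrite('pics/c7.png',np.hstack([cv2.resize(a,(400,343),interpolation=2),cv2.resize(b,(400,343),interpolation=2)]))
```

```text
(no output)
```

View pics/c7.png

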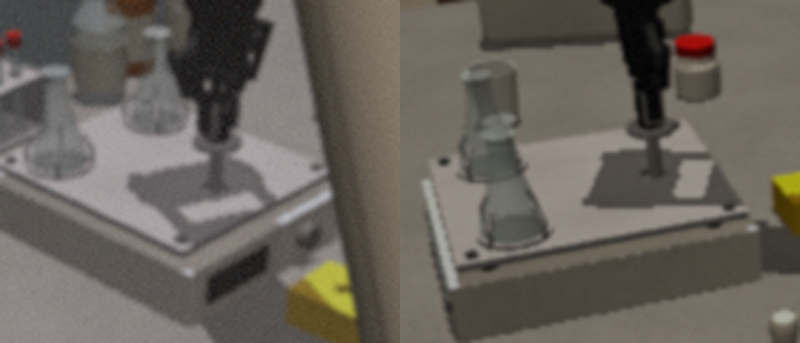

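The shank is in the hole with no contact force. Lowering further.

>>> carry_out(
  targets=[
    [[1,0,0,-5,0,0,0],[1,0,0,-10,0,0,0],[1,0,0,-15,0,0,0],[1,0,0,-21,0,0,0],[1,0,0,-27,0,0,0],[1,0,0,-33,0,0,0],[1,0,0,-38,0,0,0],[1,0,0,-42,0,0,0],[1,0,0,-44,0,0,0],[1,0,0,-44,0,0,0]],
  ],
)

```text
time_s: 7.82
position: [0.5879, -0.172, 0.1228]
tool_rot: [[0.998, -0.001, 0.07], [-0.07, 0.0, 0.998], [-0.001, -1.0, 0.0]]
ft_force: [0.2, 0.4, -0.8]
grip_width: 0.0244
```

>>> carry_out(
  targets=[
    [[1,0,0,-1,0,0,0],[1,0,0,-2,0,0,0],[1,0,0,-3,0,0,0],[1,0,0,-4,0,0,0],[1,0,0,-4,0,0,0]],
  ],
)

```text
time_s: 8.23
position: [0.5879, -0.172, 0.1192]
tool_rot: [[0.998, -0.0, 0.07], [-0.07, 0.0, 0.998], [-0.0, -1.0, 0.0]]
ft_force: [-0.7, -0.3, -1.6]
grip_width: 0.0245
```

Run:
```python
from h import *
a=snap('side','side7')['img'][105:165,290:360,::-1];b=snap('wrist','wrist7')['img'][140:380,150:430,::-1]
print(env.observe()['ft_force'],env.observe()['position'])
cv2.imwrite('pics/c8.png',np.hstack([cv2.resize(a,(400,343),interpolation=2),cv2.resize(b,(400,343),interpolation=2)]))
```

```text
[ 0.2805972  -0.27708732 -1.21014809] [ 0.58800101 -0.1720089   0.11934072]
```

View pics/c8.png

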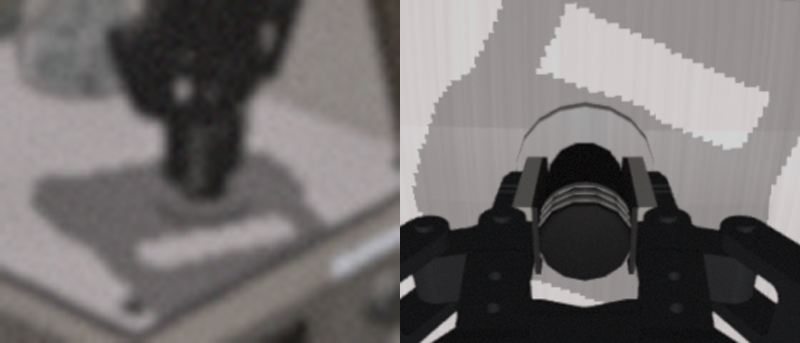

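No contact yet, so I lower in 0.5 mm rows until the flange touches.

>>> carry_out(
  targets=[
    [[1,0,0,-0.5,0,0,0],[1,0,0,-1,0,0,0],[1,0,0,-1,0,0,0],[1,0,0,-1,0,0,0]],
  ],
)

```text
time_s: 8.67
position: [0.5881, -0.172, 0.1187]
tool_rot: [[0.998, 0.001, 0.07], [-0.07, -0.0, 0.998], [0.001, -1.0, -0.0]]
ft_force: [-0.7, 1.0, 4.3]
grip_width: 0.0248
```

The flange has touched (+4.3 N at TCP z 0.1187, where 0.1186 was expected). Releasing.

>>> carry_out(
  targets=[
    [[0.85,0,0,0,0,0,0],[0.6,0,0,0,0,0,0],[0.3,0,0,0,0,0,0],[0,0,0,0,0,0,0],[0,0,0,0,0,0,0],[0,0,0,0,0,0,0],[0,0,0,0,0,0,0],[0,0,0,0,0,0,0],[0,0,0,0,0,0,0]],
  ],
)

```text
time_s: 9.42
position: [0.588, -0.172, 0.1183]
tool_rot: [[0.998, 0.0, 0.07], [-0.07, -0.0, 0.998], [0.0, -1.0, -0.0]]
ft_force: [-0.9, -0.1, 1.0]
grip_width: 0.0856
```

Run:
```python
from h import *
b=snap('wrist','wrist8')['img'][140:380,150:430,::-1]
cv2.imwrite('pics/c9.png',cv2.resize(b,(560,480)))
```

```text
(no output)
```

View pics/c9.png

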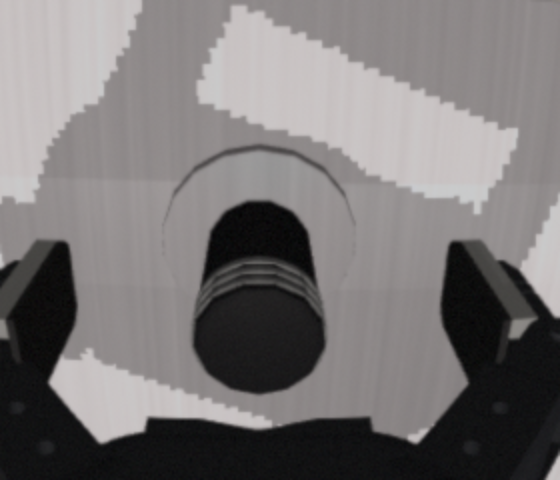

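The jaws are fully clear of the knob, so I retreat straight up.

>>> carry_out(
  targets=[
    [[0,0,0,10,0,0,0],[0,0,0,30,0,0,0],[0,0,0,60,0,0,0],[0,0,0,95,0,0,0],[0,0,0,130,0,0,0],[0,-30,0,150,0,0,0],[0,-60,0,150,0,0,0],[0,-60,0,150,0,0,0],[0,-60,0,150,0,0,0]],
  ],
)

```text
time_s: 10.22
position: [0.5272, -0.1719, 0.2698]
tool_rot: [[0.998, 0.001, 0.071], [-0.071, -0.001, 0.998], [0.002, -1.0, -0.001]]
ft_force: [0.6, -0.2, 0.5]
grip_width: 0.0855
```

Run:
```python
from h import *
S=snap('scene','scene9');D=snap('side','side9')
a=D['img'][75:270,190:390,::-1];b=S['img'][110:290,95:315,::-1]
cv2.imwrite('pics/c10.png',np.hstack([cv2.resize(a,(380,370),interpolation=2),cv2.resize(b,(420,370),interpolation=2)]))
for P in ([.588,-.172,.112],[.588,-.172,.089],[.588,-.172,.135]):
    q,r=proj(D,P),proj(S,P); print(((q[0]-190)*1.9,(q[1]-75)*1.9),((r[0]-95)*1.909+380,(r[1]-110)*2.056))
```

```text
(np.float64(257.8661760108574), np.float64(106.88041330395384)) (np.float64(547.9491319804767), np.float64(105.94855571338248))
(np.float64(257.31804034844015), np.float64(120.42107597895611)) (np.float64(549.3462677620347), np.float64(120.19887601788666))
(np.float64(258.4263473435548), np.float64(93.04243198594722)) (np.float64(546.5271602104424), np.float64(91.44491658651172))
```

View pics/c10.png

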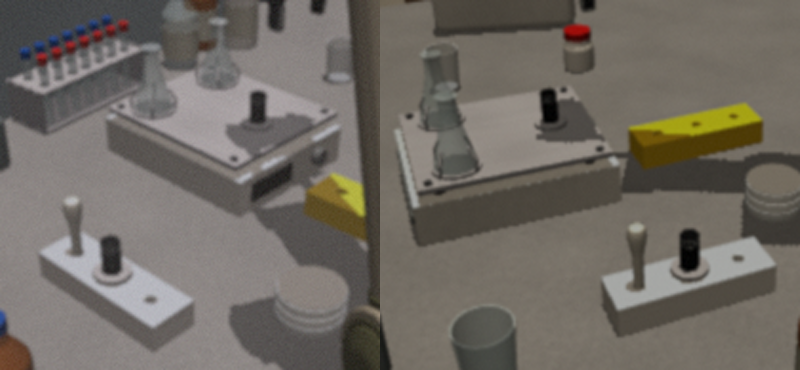

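The pin stands upright at side crop (258,107) and scene crop (548,106), exactly as predicted for a seated flange. The short pin and pestle are undisturbed in the rack, and the flasks are still standing.

```bash
python3 -c "
from h import *
print(env.close_job())"
```

```text
the job is handed in; nothing more can be done
None
```

The long pin is in the shaker's platform and the job is handed in; it took about 10 s of the 42 s allowed. I gripped the pin by its knob across the white rack and lifted it clear. I then held it while the shank went through the platform hole into the housing, until the flange touched, and only then opened the jaws and backed off.

**Last checks:**
- **Seating:** the flange touched at 4.3 N with the TCP at z = 0.1187 m, against 0.1186 m expected for a seated flange. In both fixed-camera views the pin stands upright where a seated pin should appear.
- **Surroundings:** the short pin and pestle are still in the rack, the flasks are standing, and the gripper is clear.
- **Disagreement:** the camera estimates of the hole differed by up to about 9 mm in y and 5 mm in x. Before lowering I moved the target 2 to 3 mm to lie between them. The shank has about 7 mm of clearance each side, and the insertion met no contact force until the flange touched.

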